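# Lay a vase in the engraving cradle and close the end stop

### The job

Lay the small leather-hard clay vase on its side in the wooden engraving cradle, with its neck in the slot of the fork plate, setting it down gently because the clay still dents. Then gently slide the cradle's end stop up against its foot, so that the vase is held without play between the fork and the stop, and let go. Do not tip the vase over on the table, and leave the other things where they are.

Things in the scene. Friction and masses are not known exactly. Their poses are not given: they have to be found in the camera images.
- vase: Small plain dark-brown clay vase, upright, 115 mm tall, about 0.28 kg, round. Origin at the centre of its underside, z along its axis from foot to mouth. Straight body 52 mm in diameter from 4 to 98 mm height, chamfered foot (flat 44 mm across), nearly flat shoulder at 104 mm, short neck 26 mm and lip 30 mm in diameter. Centre of mass at about 52 mm height.
- vase_foot (a point): Centre of the vase's flat underside (same point as the vase's origin).
- vase_middle (a point): Point on the vase's axis 55 mm above the underside.
- vase_shoulder (a point): Point on the vase's axis at the height of its shoulder, 104 mm above the underside.
- cradle: Wooden engraving cradle, fixed to the table: base board 104 mm (x) by 236 mm (y), top face 16 mm above the table. Origin at the centre of the underside, z up, y along the cradle: fork at -y, end stop at +y. With the shoulder against the fork, the vase's foot is at y = +21.5 mm; laid up to 12 mm short of the fork, it still rests on both saddles and the end stop can push it home.
- saddle_mid (a point): Where the seated vase's middle lies: 58 mm above the table, x = 0, y = -33.5 mm of the cradle. Two cork-lined V saddles carry the vase's body (90 degree V, 84 mm wide over all, 12 mm thick, tops 50 mm high or less), centred at y = +11.5 mm and y = -55 mm, 54 mm clear between them for the fingers.
- fork_face (a point): Point on the cradle's axis line (58 mm up, x = 0) in the plane of the fork's face that the shoulder bears on, y = -82.5 mm. Axes as the cradle's. The fork plate is 80 mm wide, 10 mm thick, 54 mm high, with an upward-open slot 36 mm wide, its bottom 38 mm high, in which the neck lies without touching.
- end_stop (a joint): Sliding end stop of the cradle, in m: 0 is fully back, growing as it slides along -y of the cradle towards the fork, 0.06 at most. At value q its face is at y = 61.5 mm - q of the cradle. It slides stiffly (about 1.5 N) and stays where it is left.
- stop_face (a point): Middle of the end stop's cork face that meets the vase's foot (58 mm above the table; the face itself is 50 mm wide and reaches from 23 to 53 mm height). Axes as the cradle's.
- stop_grip (a point): Middle of the end stop's upright wooden tab, 30 mm behind its face and 74 mm above the table. Tab 16 mm across (cradle x), 32 mm long (cradle y), top 90 mm above the table, free on both sides down to 35 mm height. It may be gripped from above across its 16 mm or pushed from behind.
- calipers: Bow calipers, 76x125x8 mm, lying flat; bystander. Origin under its centre.
- wood_mallet: Small turned wooden mallet, 150x93x35 mm, lying flat; bystander. Origin under its centre.
- slip_cup: Small clay cup, 65x65x47 mm, upright; bystander. Origin under its centre.
Mind the look-alikes: they are no part of the job. What is shaped like the vase but purple is not meant.

How it is judged:
On the way:
1. the vase lies in both saddles with its neck towards the fork and its shoulder within 14 mm of it, let go (angle between the z axis of vase and the y axis of cradle, either way round below 0.09 rad and x of vase_middle in the frame of cradle between -0.005 and 0.005 m and z of vase_middle in the frame of cradle between 0.053 and 0.063 m and y of vase_shoulder in the frame of fork_face between -0.003 and 0.014 m and y of vase_foot in the frame of fork_face above 0.095 m and contact force between the fingers and vase below 0.1 N), for 0.2 s.
At the end, for the whole second after the job is handed in: The vase lies at rest in both saddles (axis within 0.09 rad of the cradle's line, middle within 5 mm of its seat sideways and in height), neck towards the fork, shoulder within 3 mm of the fork, the end stop's face within 3 mm of the foot, and the gripper touches neither vase nor cradle (angle between the z axis of vase and the y axis of cradle, either way round below 0.09 rad and x of vase_middle in the frame of cradle between -0.005 and 0.005 m and z of vase_middle in the frame of cradle between 0.053 and 0.063 m and y of vase_shoulder in the frame of fork_face between -0.003 and 0.003 m and y of vase_foot in the frame of fork_face above 0.095 m and y of vase_foot in the frame of stop_face between -0.003 and 0.003 m and linear speed of vase below 0.01 m/s and contact force between the fingers and vase below 0.1 N and contact force between the fingers and cradle below 0.1 N).
It fails at once if the vase is dropped (it falls free of the fingers from more than about 10 mm) (linear speed of vase above 0.45 m/s and contact force between the fingers and vase below 0.1 N).
It fails at once if the vase is rammed between the fork and the stop (90 N summed over its contacts with the cradle) (contact force between vase and cradle above 90 N).
It fails at once if the vase is tipped over on the table (angle between vase's own z axis and vertical above 0.9 rad and height (world z) of vase_middle below 0.045 m).
It fails at once if another thing on the table is moved by more than 30 mm (distance of any of calipers, wood_mallet, slip_cup from where it was at the start of the episode above 0.03 m).
It also fails if it takes over 51 s, if anything falls off the work surface, if the arm or the gripper's body presses on something with over 40 N, if the wrist force passes 120 N, or if a joint passes its speed limit or range.

### The arm

A 6-joint arm with a two-finger parallel gripper is mounted at the origin on a cart in front of the work surface, level with it; the furniture and walls round the work are solid. World frame = base frame: x ahead of the robot, y to its left, z up, the work surface at z = 0. Lengths are in m, angles in rad, forces in N, time in s.
With the tool pointing down it reaches from about 0.25 to 0.775 m from the base axis. Payload 4 kg.
Tool frame: the origin (TCP) lies on the centre line of the jaws, within the pads' length; the fingertips stand 25 mm ahead of it and the grasp point (between the pads) lies 6 mm ahead of it; z points along the fingers, y is the line along which they close (so a half turn about z gives the same grasp; the last joint's range is limited). The gripper opens to 94 mm and grips with 3 to 60 N. Pads are 16 mm wide; open, the fingers measure 119 mm over their backs; the gripper's body (75 mm by 177 mm) begins 78 mm behind the grasp point.
Start: joints at [1.073, 0.087, 1.371, -0, 1.684, -0.103], TCP at [0.212, 0.508, 0.231] pointing down, gripper open.
Joint ranges: [-3.1, 3.1], [-0.76, 2.03], [0.27, 2.55], [-1.08, 4.22], [0.17, 2.65], [-2.57, 2.57]. Speed limits (rad/s): [2.79, 2.79, 3.14, 3.14, 3.14, 3.14].

### API

Orientations are given as [roll, pitch, yaw] about the fixed x, y, z axes, in that order (R = Rz(yaw) Ry(pitch) Rx(roll)).
In Python, from bench import robot, imaging gives the robot as it stands. The module is installed in compiled form; this text tells all that it offers.
- The arm moves only by the tool drive_tool, never from a script. Its argument "series" is a list of rows, each a list of 3 entries, a list of its own where there are three numbers: the finger opening in m, from 0 to 0.094, then the shift along the tool's x, y, z in m, then the turn, a rotation vector about the tool's x, y, z in rad. A call has 1 to 5 rows; each row is the pose to reach, as a shift and turn from the pose commanded when the call began, along the tool's axes at that moment; what a row does not reach only later rows make up. A row lasts 1/8 s, in which the tool goes at most 62.5 mm and 10.7 degrees, less where a joint would pass 70% of its speed; a pose out of reach is approached as far as the arm can. A call with a gripper value outside its range is refused whole. The fingers move at their own pace and stop on an object; the grip force is fixed at half the most. Time passes only in rows, so rows that repeat a pose let the fingers close. It gives the time, the measured TCP pose, the force, the opening and the grip force at its end, in the units of the state.
- robot.get_obs(): the state, without advancing time (a new reading comes with each control period).
- imaging.snapshot(name): name is "scene" or "side" or "wrist"; returns the picture (384x512x3 uint8, red, green, blue); there is no depth.
- imaging.get_calibration(name): a dict with "intrinsics" (3x3 intrinsics, pixels), "position" and "rotation" of the camera in the world. Camera axes: x right, y up, looking along -z (the intrinsics and any distortion apply to the point x, -y, -z); pixel columns grow to the right and rows downward; lengths in m; the calibration is good to about 2 mm. The wrist camera is an equidistant fisheye: a pixel r from the principal point sees the ray r / f radians off the axis. A picture is of the moment at which its call begins: read the wrist's pose just before it. get_calibration takes no time and is no camera call; for the wrist camera it gives the pose at the moment of the call.
- robot.close_job(): hands the job in; it is judged then, once.
The state is a dict: "time": time; "joint_positions": joint angles; "qvel": joint speeds; "joint_torque": joint torques, N m; "tool_pos": TCP position; "ee_rot": TCP orientation; "wrist_force": force on the tool from outside, world axes, zero at the start; "wrist_torque": the same for the moment, N m; "width": finger opening in m; "finger_force": force on a finger pad.
Only numpy, scipy, OpenCV 4.12 (cv2) and the standard library are available. Lean on these libraries where they do the work, as an engineer would, in place of code of your own. Each camera call takes 0.05 s, during which the arm holds its last target. There are 200 camera calls.

## Working session

There is one attempt and no reset: what is moved stays moved. The work goes in short steps, Python scripts to look and compute and a tool call to move; the robot and the scene stay as the last step left them, time stands still between calls to the robot, and variables do not carry over. Pictures are saved under pics/ and viewed, at most 10 in all, crops included, and the job is handed in when it is done.

Besides the shell and the picture viewer there is one more tool, called after ">>>" as name([rows], argument=value, ...), one row to a line, values as JSON. drive_tool: Moves the arm, as the interface text tells. Its arguments: {"type":"object","properties":{"series":{"type":"array"}},"required":["series"]}

```bash
mkdir -p pics; cat > h.py <<'E'
import numpy as np, cv2
from bench import robot, imaging
from scipy.spatial.transform import Rotation as R
def ray(name,px,cal=None):
    c=cal or imaging.get_calibration(name);K=np.array(c["intrinsics"]);p=np.array(c["position"]);Q=np.array(c["rotation"])
    x=(px[0]-K[0,2])/K[0,0];y=(px[1]-K[1,2])/K[1,1]
    if name=="wrist":
        r=np.hypot(x,y);s=np.sin(r)/r if r>1e-9 else 1;d=np.array([x*s,-y*s,-np.cos(r)])
    else: d=np.array([x,-y,-1.])
    return p,Q@(d/np.linalg.norm(d))
def onz(name,px,z,cal=None):
    p,d=ray(name,px,cal);return p+d*(z-p[2])/d[2]
def proj(name,P,cal=None):
    c=cal or imaging.get_calibration(name);K=np.array(c["intrinsics"]);v=np.array(c["rotation"]).T@(np.array(P)-np.array(c["position"]))
    v=np.array([v[0],-v[1],-v[2]])
    if name=="wrist":
        n=np.hypot(v[0],v[1]);t=np.arctan2(n,v[2]);v=np.array([v[0]/n*t,v[1]/n*t,1])
    else: v=v/v[2]
    return np.array([K[0,0]*v[0]+K[0,2],K[1,1]*v[1]+K[1,2]])
def snap(name,f): 
    im=imaging.snapshot(name);cv2.imwrite("pics/"+f,im[:,:,::-1]);return im
E
python3 - <<'E'
from h import *
for n in("scene","side","wrist"):
    c=imaging.get_calibration(n);print(n,{k:np.round(v,3).tolist() if not isinstance(v,str) else v for k,v in c.items()})
a=[snap(n,n+"0.png") for n in("scene","side","wrist")]
cv2.imwrite("pics/all0.png",np.hstack([cv2.resize(x,(400,300),interpolation=cv2.INTER_AREA) for x in a[1:]])[:,:,::-1])
print(robot.get_obs())
E
```

```text
scene {'intrinsics': [[499.386, 0.0, 257.449], [0.0, 499.386, 190.468], [0.0, 0.0, 1.0]], 'position': [-0.264, -0.95, 0.641], 'rotation': [1.103, 0.016, -0.84]}
side {'intrinsics': [[384.284, 0.0, 253.548], [0.0, 384.284, 191.496], [0.0, 0.0, 1.0]], 'position': [0.515, 0.616, 0.427], 'rotation': [1.171, 0.022, 3.12]}
wrist {'intrinsics': [[297.319, 0.0, 255.998], [0.0, 297.319, 188.454], [0.0, 0.0, 1.0]], 'position': [0.135, 0.538, 0.384], 'rotation': [-0.283, 0.002, 1.176]}
{'time': 0.15, 'joint_positions': array([ 1.07290869e+00,  8.78147123e-02,  1.37190042e+00, -8.29630037e-06,
        1.68362948e+00, -1.03062101e-01]), 'qvel': array([-0.00130038, -0.00210502, -0.00354835,  0.00057217, -0.00065991,
       -0.00178449]), 'joint_torque': array([ 1.26357954e-03, -3.40639937e+01, -3.02795863e+01,  7.18904799e-02,
        3.04970762e-02, -1.18593848e-04]), 'tool_pos': array([0.21135719, 0.50734757, 0.22956031]), 'ee_rot': array([-3.13984915e+00, -1.72038848e-04,  2.74676604e+00]), 'wrist_force': array([-0.25914314, -0.00145891, -0.49145113]), 'wrist_torque': array([-0.05358789,  0.0025712 , -0.03442717]), 'finger_force': 0.0, 'width': 0.09439850841784936}
```

View pics/scene0.png

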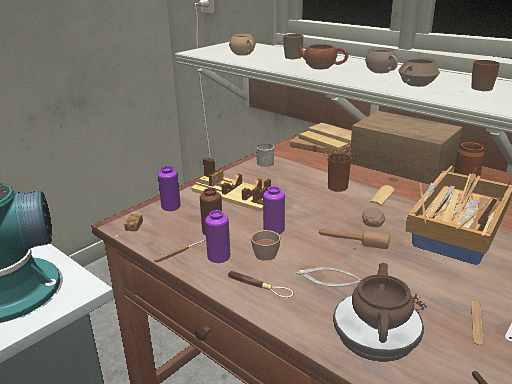

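View pics/all0.png

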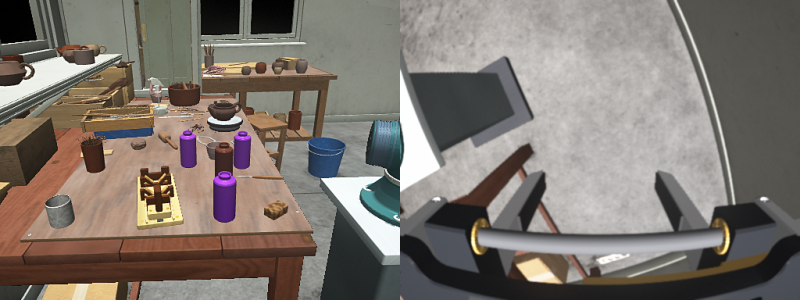

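Candidates for the vase: brown vase at scene (210,212), purple look-alikes at (169,188), (274,211) and (217,238), and a dark beaker at (339,171). The brown one at (210,212) fits the description. Next I check it close up.

```bash
sed -i 's/Q=np.array(c\["rotation"\])/Q=R.from_euler("xyz",c["rotation"]).as_matrix()/; s/v=np.array(c\["rotation"\]).T@/v=R.from_euler("xyz",c["rotation"]).as_matrix().T@/' h.py
python3 - <<'E'
from h import *
a=cv2.imread("pics/scene0.png")[150:275,145:305];b=cv2.imread("pics/side0.png")[150:300,160:330]
cv2.imwrite("pics/crop1.png",np.vstack([cv2.resize(a,(384,300),interpolation=2),cv2.resize(b,(340,300),interpolation=2)[:, :340]] if 0 else [np.hstack([cv2.resize(a,(400,312),interpolation=2),cv2.resize(b,(354,312),interpolation=2)])]))
for n,px,z in(("scene",(210,235),0),("side",(287,217),0),("side",(205,280),.016),("scene",(235,190),.03)): print(n,px,onz(n,px,z).round(3))
E
```

```text
scene (210, 235) [ 0.421 -0.167  0.   ]
side (287, 217) [ 0.424 -0.227  0.   ]
side (205, 280) [0.599 0.044 0.016]
scene (235, 190) [ 0.593 -0.087  0.03 ]
```

View pics/crop1.png

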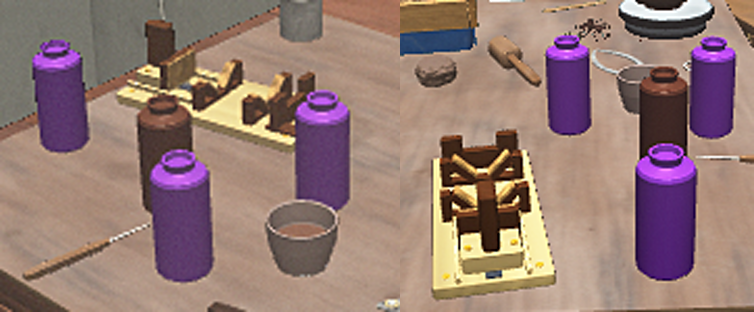

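The crop confirms it: the only brown vase has its top at scene (211,192) and side (287,186), with purple look-alikes around it. The cradle's fork is on the far side in the side view (towards -y) and the tab is near (+y).

```bash
python3 - <<'E'
from h import *
im=cv2.imread("pics/side0.png");sc=cv2.imread("pics/scene0.png")
h=cv2.cvtColor(im,cv2.COLOR_BGR2HSV);hs=cv2.cvtColor(sc,cv2.COLOR_BGR2HSV)
m=cv2.inRange(h,(18,60,130),(35,255,255));m[:205]=0;m[:,:165]=0;m[:,260:]=0
ys,xs=np.nonzero(m);P=np.array([onz("side",(x,y),.016)[:2] for x,y in zip(xs,ys)]).astype(np.float32)
print("board",len(P),cv2.minAreaRect(P*1000))
def blobs(name,hh,lo,hi,box):
    m=cv2.inRange(hh,lo,hi);k=np.zeros_like(m);x0,y0,x1,y1=box;k[y0:y1,x0:x1]=m[y0:y1,x0:x1]
    n,l,st,c=cv2.connectedComponentsWithStats(k)
    for i in range(1,n):
        if st[i,4]>60: 
            print(name,st[i].tolist(),c[i].round(1))
blobs("scene purple",hs,(125,100,60),(150,255,255),(100,140,330,290))
blobs("side purple",h,(125,100,60),(150,255,255),(200,140,350,300))
blobs("scene brown",hs,(0,60,15),(12,220,120),(195,180,225,240))
blobs("side brown",h,(0,60,15),(12,220,120),(270,175,305,230))
for n,px in(("scene",(211,193)),("side",(287,186)),("scene",(169,170)),("scene",(217,214)),("scene",(274,190)),("side",(287,224))): print(n,px,onz(n,px,.115).round(3))
E
```

```text
board 1995 ((615.4310302734375, -52.31587219238281), (103.0457534790039, 251.6954803466797), 9.179450988769531)
scene purple [158, 166, 22, 45, 781] [168.7 188.5]
scene purple [263, 186, 22, 48, 766] [273.9 209.5]
scene purple [205, 210, 25, 53, 1035] [217.1 236.6]
side purple [230, 167, 22, 48, 881] [240.5 191. ]
side purple [299, 167, 22, 50, 925] [309.6 192.2]
side purple [273, 219, 29, 66, 1706] [287.  251.9]
scene brown [200, 195, 22, 41, 326] [208.4 208.7]
side brown [275, 188, 23, 37, 583] [285.7 205.9]
scene (211, 193) [ 0.426 -0.175  0.115]
side (287, 186) [ 0.434 -0.146  0.115]
scene (169, 170) [0.446 0.002 0.115]
scene (217, 214) [ 0.366 -0.257  0.115]
scene (274, 190) [ 0.532 -0.277  0.115]
side (287, 224) [0.452 0.027 0.115]
```

>>> drive_tool([
  [0.094,[-0.044,-0.038,-0.02],[0,0,0]],
  [0.094,[-0.088,-0.076,-0.04],[0,0,0]],
  [0.094,[-0.132,-0.114,-0.06],[0,0,0]],
  [0.094,[-0.176,-0.152,-0.08],[0,0,0]],
  [0.094,[-0.22,-0.19,-0.1],[0,0,0]],
])

```text
time: 0.78
tool_pos: [0.3418, 0.2459, 0.3309]
ee_rot: [3.142, 0.0, 2.747]
wrist_force: [0.4, -0.9, 0.1]
width: 0.0942
finger_force: 0.0
```

>>> drive_tool([
  [0.094,[-0.054,-0.045,-0.004],[0,0,0.13]],
  [0.094,[-0.108,-0.09,-0.008],[0,0,0.26]],
  [0.094,[-0.162,-0.135,-0.012],[0,0,0.39]],
  [0.094,[-0.216,-0.18,-0.016],[0,0,0.52]],
  [0.094,[-0.26,-0.22,-0.02],[0,0,0.65]],
])

```text
time: 1.4
tool_pos: [0.4849, -0.0316, 0.3485]
ee_rot: [3.141, -0.0, 2.092]
wrist_force: [0.8, -0.0, 0.1]
width: 0.0937
finger_force: 0.0
```

>>> drive_tool([
  [0.094,[0,0,0],[0,0,0.16]],
  [0.094,[0,0,0],[0,0,0.32]],
  [0.094,[0,0,0],[0,0,0.48]],
  [0.094,[0,0,0],[0,0,0.65]],
  [0.094,[0,0,0],[0,0,0.65]],
])

```text
time: 2.02
tool_pos: [0.4843, -0.0296, 0.3483]
ee_rot: [-3.141, -0.0, 1.449]
wrist_force: [0.1, 0.3, 0.5]
width: 0.0938
finger_force: 0.0
```

```bash
python3 - <<'E'
from h import *
o=robot.get_obs();print(o["time"],o["joint_positions"].round(4),o["tool_pos"].round(4),o["ee_rot"].round(4))
c=imaging.get_calibration("wrist");a=snap("wrist","w1.png")
import pickle;pickle.dump(c,open("w1.pkl","wb"));print(c)
cv2.imwrite("pics/w1b.png",cv2.resize(a[:,:,::-1],(800,600),interpolation=2))
E
```

```text
2.025 [-1.7810e-01 -5.0100e-02  1.2787e+00  1.0000e-04  1.9138e+00 -5.6000e-02] [ 0.4843 -0.0296  0.3483] [-3.1408e+00 -1.0000e-04  1.4487e+00]
{'intrinsics': array([[297.31863964,   0.        , 255.99826089],
       [  0.        , 297.31863964, 188.45351418],
       [  0.        ,   0.        ,   1.        ]]), 'position': array([0.49354188, 0.05026718, 0.50276743]), 'rotation': array([-2.83321907e-01,  1.92218333e-04, -1.22325807e-01])}
```

View pics/w1b.png

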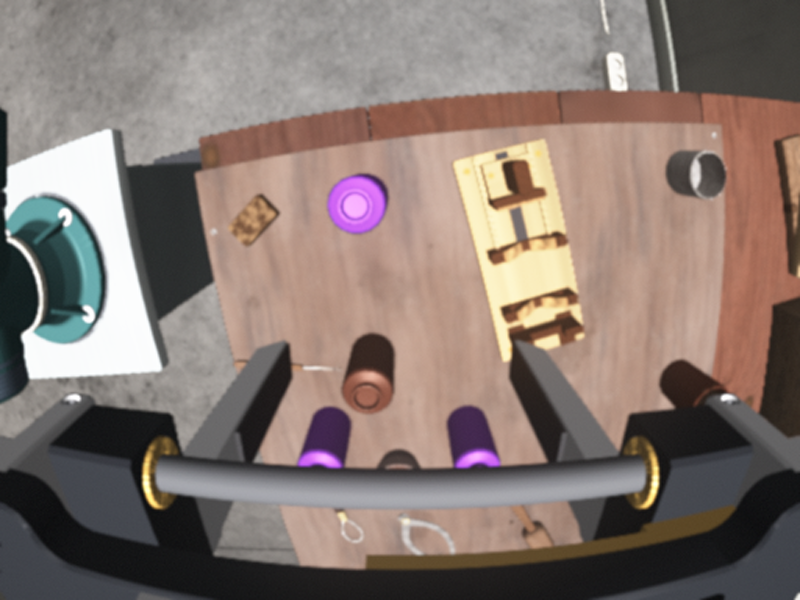

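The picture shows the brown vase's mouth at about (367,396) of the 800-px picture. The cradle board's corners are at (454,160), (546,140), (583,336) and (503,361), with the tab at the top and the fork at the bottom.

```bash
python3 - <<'E'
from h import *
import pickle
from scipy.optimize import least_squares
c=pickle.load(open("w1.pkl","rb"))
s=.64
cor=np.array([onz("wrist",np.array(p)*s,.016,c) for p in [(454,160),(546,140),(583,336),(503,361)]]);print(cor.round(4))
print("lens",[np.linalg.norm(cor[i]-cor[(i+1)%4]).round(4) for i in range(4)],"cen",cor.mean(0).round(4))
im=cv2.imread("pics/w1.png");h=cv2.cvtColor(im,cv2.COLOR_BGR2HSV)
m=cv2.inRange(h,(18,50,110),(35,255,255));m[:85]=0;m[235:]=0;m[:,:285]=0;m[:,378:]=0
ys,xs=np.nonzero(m);P=np.array([onz("wrist",(x,y),.016,c)[:2] for x,y in zip(xs,ys)]).astype(np.float32)
hull=cv2.convexHull(P*1000);print("rect",cv2.minAreaRect(P*1000))
for n,p in(("vase",(367,396)),("P1",(355,205)),("P2",(321,463)),("P3",(477,463))): print(n,onz("wrist",np.array(p)*s,.115,c).round(4))
# mouth ellipse of vase
g=im[225:268,215:258];cv2.imwrite("pics/v.png",cv2.resize(g,(430,430),interpolation=2))
E
```

```text
[[ 0.5495  0.047   0.016 ]
 [ 0.6512  0.0605  0.016 ]
 [ 0.6856 -0.1679  0.016 ]
 [ 0.5856 -0.1853  0.016 ]]
lens [np.float64(0.1025), np.float64(0.231), np.float64(0.1015), np.float64(0.2351)] cen [ 0.618  -0.0614  0.016 ]
rect ((616.701904296875, -61.35504913330078), (103.68148803710938, 235.37200927734375), 9.240747451782227)
vase [ 0.4365 -0.1573  0.115 ]
P1 [0.4519 0.0201 0.115 ]
P2 [ 0.3764 -0.2321  0.115 ]
P3 [ 0.5366 -0.2516  0.115 ]
```

View pics/v.png

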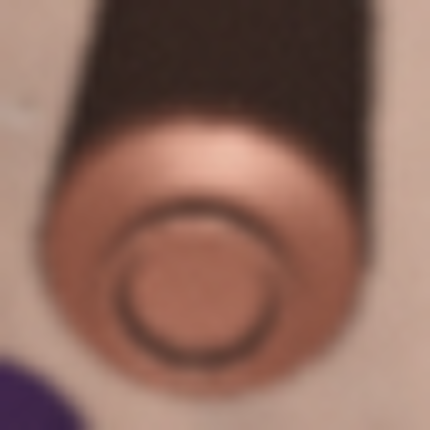

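```bash
cat >> h.py <<'E'
V=np.array([.4365,-.157,0]);C=np.array([.617,-.0614,0]);CY=np.radians(9.24)
cx=np.array([np.cos(CY),np.sin(CY),0]);cy=np.array([-np.sin(CY),np.cos(CY),0]);Z=np.array([0,0,1.])
def Rt(z,x): return R.from_matrix(np.array([x,np.cross(z,x),z]).T)
def Rgrasp(th,az):
    u=np.array([np.cos(az),np.sin(az),0]);return Rt(np.sin(th)*u-np.cos(th)*Z,-np.cos(th)*u-np.sin(th)*Z)
def Rplace(th): return Rt(np.cos(th)*cy-np.sin(th)*Z,np.sin(th)*cy+np.cos(th)*Z)
def cur():
    o=robot.get_obs();return o,o["tool_pos"],R.from_euler("xyz",o["ee_rot"])
def go(p,Rn,rot=True):  # relative shift/turn from current
    o,q,R0=cur();print("t",round(o["time"],2),"shift",R0.inv().apply(p-q).round(4),"turn",(R0.inv()*Rn).as_rotvec().round(4),"deg",np.degrees((R0.inv()*Rn).magnitude()).round(1))
E
python3 - <<'E'
from h import *
for th in(50,60):
    Rn=Rgrasp(np.radians(th),np.radians(-40));z=Rn.apply([0,0,1])
    go(V+Z*.25-.006*z,Rn); print(Rplace(np.radians(th)).as_euler("xyz"))
E
```

```text
t 2.08 shift [-0.1297 -0.0358  0.0945] turn [-0.4331 -0.7983 -0.9276] deg 74.4
[-3.14159265 -0.6981317   1.73206475]
t 2.08 shift [-0.1294 -0.0363  0.0954] turn [-0.5191 -0.9569 -0.8981] deg 80.9
[ 3.14159265 -0.52359878  1.73206475]
```

>>> drive_tool([
  [0.094,[-0.015,0,0],[-0.065,-0.12,-0.112]],
  [0.094,[-0.03,0,0],[-0.13,-0.24,-0.224]],
  [0.094,[-0.045,0,0],[-0.195,-0.36,-0.336]],
  [0.094,[-0.06,0,0],[-0.26,-0.48,-0.448]],
  [0.094,[-0.075,0,0],[-0.325,-0.6,-0.56]],
])

```text
time: 2.7
tool_pos: [0.4752, -0.1041, 0.349]
ee_rot: [2.982, 0.661, 1.982]
wrist_force: [-0.2, -0.2, -0.3]
width: 0.0942
finger_force: 0.0
```

```bash
python3 - <<'E'
from h import *
from scipy.optimize import least_squares
o,p,R0=cur();print(o["joint_positions"].round(4),p.round(4),o["ee_rot"].round(4))
Rn=Rgrasp(np.radians(60),np.radians(-40));z=Rn.apply([0,0,1]);go(V+Z*.25-.006*z,Rn)
D=[([1.07290869,.0878147,1.3719,0,1.68363,-.103062],[.21136,.50735,.22956],[-3.13985,-.00017,2.74677]),
([-.1781,-.0501,1.2787,.0001,1.9138,-.056],[.4843,-.0296,.3483],[-3.1408,-.0001,1.4487]),
(o["joint_positions"],p,o["ee_rot"])]
# orientation convention test: Rz(j1) Ry(j2+j3) Rz/..: forearm along local x after pitch
def fk(q,k):
    a1,d1,L2,L3,e,Lt=k
    A=R.from_euler("z",q[0]);pos=A.apply([a1,0,d1])
    A=A*R.from_euler("y",q[1]);pos=pos+A.apply([0,0,L2])
    A=A*R.from_euler("y",q[2]);pos=pos+A.apply([e,0,L3])
    A=A*R.from_euler("z",q[3])*R.from_euler("y",q[4])*R.from_euler("z",q[5]);
    return pos+A.apply([0,0,Lt]),A
for q,pp,e in D: 
    A=fk(q,[0]*6)[1]; print("off",(A.inv()*R.from_euler("xyz",e)).as_rotvec().round(3))
f=lambda k:np.concatenate([fk(q,k)[0]-pp for q,pp,_ in D]+[(np.array(k)-[0,.4,.4,.4,0,.2])*1e-3])
s=least_squares(f,[0,.4,.4,.4,0,.2]);print(s.x.round(4),np.abs(s.fun[:9]).max())
E
```

```text
[-8.0000e-04 -3.6440e-01  1.6762e+00 -5.2360e-01  1.3943e+00 -4.8940e-01] [ 0.4752 -0.1041  0.349 ] [2.9825 0.6613 1.9821]
t 2.7 shift [ 0.0366 -0.073   0.0827] turn [-0.1941 -0.3522 -0.3328] deg 29.9
off [ 0.    -0.     1.571]
off [ 0.    -0.     1.571]
off [-0.    -0.     1.571]
[-0.012   0.0961  0.3218  0.5309  0.0257  0.2168] 0.05548835319065071
```

```bash
cat >> h.py <<'E'
from scipy.optimize import least_squares
LIM=np.array([[-3.1,3.1],[-.76,2.03],[.27,2.55],[-1.08,4.22],[.17,2.65],[-2.57,2.57]])
def fk(q,k):
    a1,d1,L2,L3,e,Lt,b=k
    A=R.from_euler("z",q[0]);pos=A.apply([a1,b,d1])
    A=A*R.from_euler("y",q[1]);pos=pos+A.apply([0,0,L2])
    A=A*R.from_euler("y",q[2]);pos=pos+A.apply([e,0,L3])
    A=A*R.from_euler("z",q[3])*R.from_euler("y",q[4])*R.from_euler("z",q[5]+np.pi/2)
    return pos+A.apply([0,0,Lt]),A
DAT=[([1.07290869,.0878147,1.3719,0,1.68363,-.103062],[.21136,.50735,.22956]),
([-.1781,-.0501,1.2787,.0001,1.9138,-.056],[.4843,-.0296,.3483]),([-.0008,-.3644,1.6762,-.5236,1.3943,-.4894],[.4752,-.1041,.3490])]
def fit(D):
    k0=[0,.4,.4,.4,0,.2,.0567]
    f=lambda k:np.concatenate([fk(q,k)[0]-pp for q,pp in D]+[(np.array(k)-k0)*1e-3])
    s=least_squares(f,k0);return s.x,np.abs(s.fun[:-7]).max()
def ik(p,Rn,k,q0):
    f=lambda q:np.concatenate([fk(q,k)[0]-p,.3*(Rn.inv()*fk(q,k)[1]).as_rotvec()])
    s=least_squares(f,np.clip(q0,LIM[:,0]+.01,LIM[:,1]-.01),bounds=(LIM[:,0],LIM[:,1]));return s.x,np.linalg.norm(s.fun)
E
python3 - <<'E'
from h import *
k,r=fit(DAT);print(k.round(4),r)
q0=DAT[2][0]
for th in(45,50,55,60,65):
    t=np.radians(th)
    for az in(-30,-40,-50):
        Rn=Rgrasp(t,np.radians(az));z=Rn.apply([0,0,1])
        for h in(.05,.20):
            q,e=ik(V+Z*h-.006*z,Rn,k,q0);print("g",th,az,h,q.round(2),round(e,4))
    Rn=Rplace(t);z=Rn.apply([0,0,1])
    S=C-cy*.0225+Z*.058
    for h in(0,.1):
        q,e=ik(S+Z*h-.006*z,Rn,k,[-.3,.3,1.3,0,1.5,0]);print("p",th,h,q.round(2),round(e,4))
E
```

```text
[-1.000e-04  1.527e-01  4.491e-01  4.999e-01  1.009e-01  3.257e-01
  5.660e-02] 5.7512238960777395e-05
g 45 -30 0.05 [-0.41 -0.47  2.4  -0.19  0.44 -1.32] 0.0
g 45 -30 0.2 [-0.41 -0.66  2.17 -0.11  0.85 -1.42] 0.0
g 45 -40 0.05 [-0.25 -0.4   2.36 -0.64  0.54 -0.67] 0.0
g 45 -40 0.2 [-0.25 -0.59  2.14 -0.4   0.9  -0.98] 0.0
g 45 -50 0.05 [-0.12 -0.3   2.29 -0.84  0.71 -0.28] 0.0
g 45 -50 0.2 [-0.12 -0.5   2.1  -0.61  1.01 -0.63] 0.0
p 45 0 [-0.52  0.64  1.18  0.6   1.83 -0.68] 0.0
p 45 0.1 [-0.52  0.56  1.09  0.64  1.97 -0.58] 0.0
g 50 -30 0.05 [-0.4  -0.49  2.46 -0.31  0.32 -1.2 ] 0.0
g 50 -30 0.2 [-0.4  -0.71  2.24 -0.14  0.75 -1.39] 0.0
g 50 -40 0.05 [-0.21 -0.4   2.41 -0.88  0.48 -0.42] 0.0
g 50 -40 0.2 [-0.21 -0.63  2.2  -0.51  0.82 -0.88] 0.0
g 50 -50 0.05 [-0.07 -0.29  2.34 -1.04  0.69 -0.07] 0.0
g 50 -50 0.2 [-0.07 -0.52  2.15 -0.73  0.97 -0.51] 0.0
p 50 0 [-0.5   0.6   1.21  0.55  1.78 -0.67] 0.0
p 50 0.1 [-0.5   0.52  1.11  0.57  1.93 -0.57] 0.0
g 55 -30 0.05 [-0.39 -0.49  2.51 -0.6   0.2  -0.91] 0.0
g 55 -30 0.2 [-0.39 -0.75  2.3  -0.18  0.65 -1.34] 0.0
g 55 -40 0.05 [-0.2 
[... 497 characters left out ...]
0.14 -0.67  2.32 -0.81  0.7  -0.59] 0.0
g 60 -50 0.05 [-0.08 -0.36  2.38 -1.08  0.67 -0.06] 0.0422
g 60 -50 0.2 [ 0.03 -0.53  2.25 -1.02  0.92 -0.23] 0.0
p 60 0 [-0.45  0.51  1.26  0.43  1.68 -0.63] 0.0
p 60 0.1 [-0.45  0.45  1.15  0.44  1.84 -0.55] 0.0
g 65 -30 0.05 [-0.36 -0.53  2.55 -1.08  0.17 -0.41] 0.0312
g 65 -30 0.2 [-0.31 -0.76  2.41 -0.52  0.42 -1.  ] 0.0117
g 65 -40 0.05 [-0.31 -0.55  2.54 -1.08  0.29 -0.31] 0.0465
g 65 -40 0.2 [-0.1  -0.68  2.37 -1.    0.65 -0.4 ] 0.0
g 65 -50 0.05 [-0.11 -0.42  2.41 -1.08  0.63 -0.1 ] 0.065
g 65 -50 0.2 [ 0.02 -0.55  2.28 -1.08  0.88 -0.19] 0.0146
p 65 0 [-0.42  0.48  1.28  0.36  1.63 -0.6 ] 0.0
p 65 0.1 [-0.42  0.41  1.17  0.37  1.79 -0.54] 0.0
```

```bash
python3 - <<'E'
from h import *
Rn=Rgrasp(np.radians(45),np.radians(-40));z=Rn.apply([0,0,1]);go(V+Z*.21-.006*z,Rn)
E
```

```text
t 2.7 shift [ 0.0597 -0.0775  0.1135] turn [-0.1483 -0.0937 -0.3536] deg 22.6
```

>>> drive_tool([
  [0.08,[0.015,-0.02,0.028],[-0.049,-0.031,-0.118]],
  [0.08,[0.03,-0.04,0.057],[-0.099,-0.062,-0.236]],
  [0.08,[0.045,-0.06,0.085],[-0.148,-0.094,-0.354]],
  [0.08,[0.06,-0.0775,0.1135],[-0.148,-0.094,-0.354]],
  [0.08,[0.06,-0.0775,0.1135],[-0.148,-0.094,-0.354]],
])

```text
time: 3.32
tool_pos: [0.4302, -0.1533, 0.2093]
ee_rot: [-3.141, 0.776, 2.436]
wrist_force: [0.6, -0.5, 0.9]
width: 0.0801
finger_force: 0.0
```

```bash
python3 - <<'E'
from h import *
import pickle
c=imaging.get_calibration("wrist");a=snap("wrist","w2.png");pickle.dump(c,open("w2.pkl","wb"))
Rn=Rgrasp(np.radians(45),np.radians(-40));z=Rn.apply([0,0,1]);go(V+Z*.05-.006*z,Rn)
for P in(V+Z*.115,V): print(proj("wrist",P,c).round(1))
cv2.imwrite("pics/w2b.png",cv2.resize(a[:,:,::-1],(800,600),interpolation=2))
E
```

```text
t 3.38 shift [ 0.1105 -0.0003  0.1137] turn [-0.0034 -0.0045 -0.0059] deg 0.5
[259.5 130.8]
[258.7  46.9]
```

View pics/w2b.png

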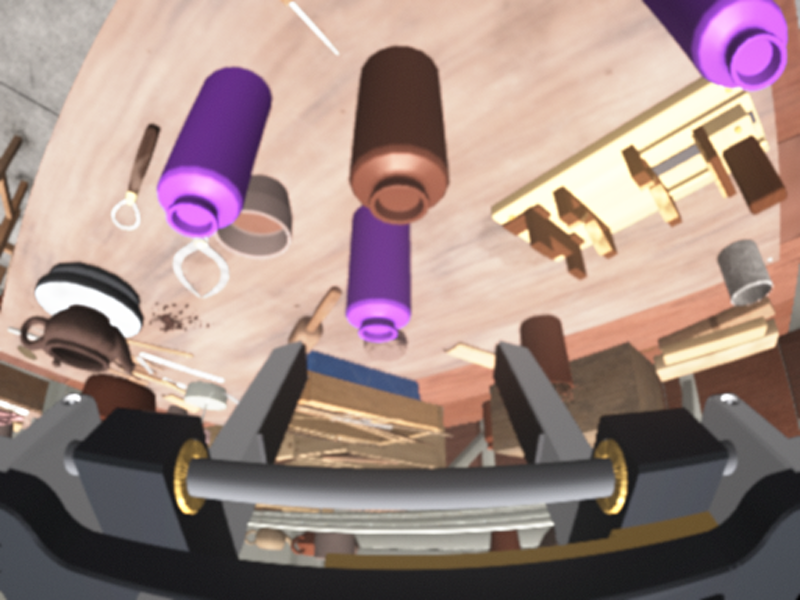

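The view shows the brown vase's lip at about (400,197), 256,126 in native pixels. The prediction was (259.5,130.8), so I refine the position.

```bash
python3 - <<'E'
from h import *
import pickle
c=pickle.load(open("w2.pkl","rb"));im=cv2.imread("pics/w2.png")
v1=onz("wrist",(234.8,253.3),.115,pickle.load(open("w1.pkl","rb")))
print(v1.round(4),onz("wrist",(256,126.1),.115,c).round(4))
h=cv2.cvtColor(im,cv2.COLOR_BGR2HSV)
# body edges on rows
g=cv2.cvtColor(im,cv2.COLOR_BGR2GRAY).astype(int)
for r in(50,60,70,80,90,105): 
    d=np.diff(cv2.GaussianBlur(im,(3,3),0)[r].astype(int).sum(1));L=215+np.argmin(d[215:245]);Rr=265+np.argmax(d[265:300]);print(r,L,Rr,(L+Rr)/2+.5)
for z in(0,.05,.1): print(proj("wrist",V+Z*z,c).round(1))
# triangulate mouth from both wrist views
p1,d1=ray("wrist",(234.8,253.3),pickle.load(open("w1.pkl","rb")));p2,d2=ray("wrist",(256,126.1),c)
A=np.array([d1,-d2]).T;s=np.linalg.lstsq(A,p2-p1,rcond=None)[0];print(p1+d1*s[0],p2+d2*s[1])
E
```

```text
[ 0.4364 -0.1571  0.115 ] [ 0.4306 -0.1554  0.115 ]
50 229 280 255.0
60 228 281 255.0
70 227 282 255.0
80 226 283 255.0
90 225 284 255.0
105 223 286 255.0
[258.7  46.9]
[259.   76.9]
[259.3 116.5]
[ 0.4355774  -0.16005922  0.10938191] [ 0.43564311 -0.15973349  0.10919808]
```

>>> drive_tool([
  [0.08,[0.022,-0.0005,0.0225],[0,0,0]],
  [0.08,[0.044,-0.001,0.045],[0,0,0]],
  [0.08,[0.066,-0.001,0.0675],[0,0,0]],
  [0.08,[0.088,-0.001,0.09],[0,0,0]],
  [0.08,[0.1105,-0.001,0.1135],[0,0,0]],
])

```text
time: 4.0
tool_pos: [0.4368, -0.1543, 0.0579]
ee_rot: [3.134, 0.787, 2.435]
wrist_force: [0.5, -0.5, 0.8]
width: 0.08
finger_force: 0.0
```

```bash
python3 - <<'E'
from h import *
o,p,R0=cur();print(p.round(4),(p+.006*R0.apply([0,0,1])).round(4),o["ee_rot"].round(4),o["joint_positions"].round(2),o["wrist_force"].round(1))
b=imaging.snapshot("scene");cv2.imwrite("pics/g1.png",cv2.resize(b[140:280,130:310,::-1],(720,560),interpolation=2))
E
```

```text
[ 0.4368 -0.1543  0.0579] [ 0.44   -0.157   0.0536] [3.1344 0.7873 2.4346] [-0.24 -0.4   2.35 -0.64  0.55 -0.67] [ 0.5 -0.5  0.8]
```

View pics/g1.png

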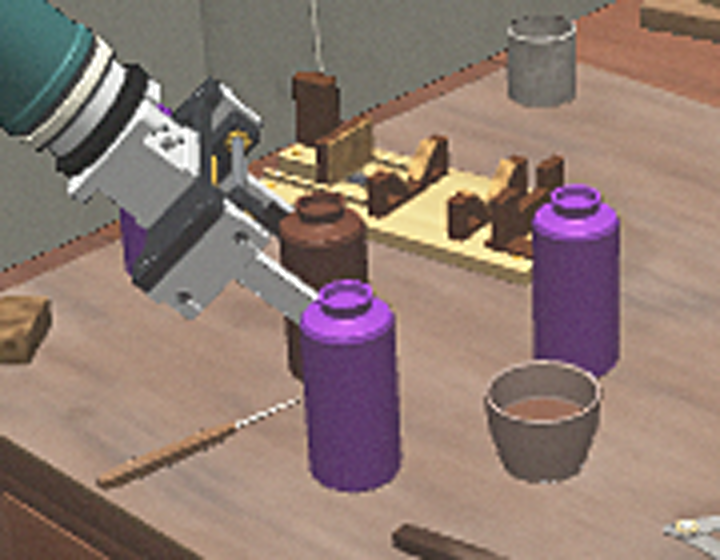

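The scene view shows the fingers straddling the brown vase, clear of the purple one in front. I close now.

>>> drive_tool([
  [0.05,[0,0,0],[0,0,0]],
  [0.05,[0,0,0],[0,0,0]],
  [0.05,[0,0,0],[0,0,0]],
  [0.05,[0,0,0],[0,0,0]],
  [0.05,[0,0,0],[0,0,0]],
])

```text
time: 4.68
tool_pos: [0.4347, -0.1551, 0.0573]
ee_rot: [3.136, 0.786, 2.433]
wrist_force: [-5.2, -0.3, 6.7]
width: 0.051
finger_force: 30.0
```

```bash
python3 - <<'E'
from h import *
o,p,R0=cur();print(p.round(4),(p+.006*R0.apply([0,0,1])).round(4),o["ee_rot"].round(4),o["wrist_force"].round(1),o["width"],o["finger_force"])
E
```

```text
[ 0.4347 -0.1551  0.0573] [ 0.4379 -0.1579  0.0531] [3.1362 0.7858 2.4332] [-5.2 -0.3  6.7] 0.05095497899269024 29.98281804844737
```

>>> drive_tool([
  [0.05,[-0.01,0,-0.01],[0,0,0]],
  [0.05,[-0.04,0,-0.04],[0,0,0]],
  [0.05,[-0.075,0,-0.075],[0,0,0]],
  [0.05,[-0.11,0,-0.11],[0,0,0]],
  [0.05,[-0.14,0,-0.14],[0,0,0]],
])

```text
time: 5.3
tool_pos: [0.433, -0.1549, 0.2537]
ee_rot: [3.136, 0.78, 2.433]
wrist_force: [0.2, -0.1, -3.4]
width: 0.0511
finger_force: 30.0
```

```bash
python3 - <<'E'
from h import *
o,p,R0=cur();print(p.round(4),o["ee_rot"].round(4),o["wrist_force"].round(1),o["width"],o["finger_force"],o["joint_positions"].round(2))
import pickle
c=imaging.get_calibration("wrist");a=snap("wrist","w3.png");pickle.dump(c,open("w3.pkl","wb"))
b=imaging.snapshot("side")
cv2.imwrite("pics/l1.png",np.hstack([cv2.resize(x[:,:,::-1],(400,300),interpolation=3) for x in(a,b)]))
th=np.radians(45);Rn=Rplace(th);z=Rn.apply([0,0,1])
# along: grasp 53mm; shoulder 6 mm short -> vase_middle y=-33.5+6; grasp 2mm toward foot
T=C+cy*(-.0335+.006+.002)+Z*(.058+.13)-.006*z
print("T",T.round(4));go(T,Rn)
k,r=fit(DAT)
q=o["joint_positions"];rv=(R0.inv()*Rn).as_rotvec()
for s in np.linspace(.1,1,10):
    q,e=ik(p+(T-p)*s,R0*R.from_rotvec(rv*s),k,q);ax=(R0*R.from_rotvec(rv*s)).apply([-.7071,0,-.7071]);print(s.round(1),q.round(2),round(e,4),ax.round(2))
E
```

```text
[ 0.433  -0.1549  0.2537] [3.1361 0.7803 2.4333] [ 0.2 -0.1 -3.4] 0.051050962824486394 29.978102222085 [-0.25 -0.61  2.05 -0.37  1.   -1.03]
T [ 0.6218 -0.0908  0.1922]
t 5.4 shift [-0.0212  0.1695  0.1195] turn [0.0111 1.5024 0.7808] deg 97.0
0.1 [-0.27 -0.48  1.93 -0.27  1.12 -1.02] 0.0 [ 0.08 -0.15  0.99]
0.2 [-0.3  -0.36  1.82 -0.17  1.23 -1.  ] 0.0 [ 0.14 -0.29  0.95]
0.3 [-0.34 -0.24  1.7  -0.07  1.35 -0.98] 0.0 [ 0.19 -0.42  0.89]
0.4 [-0.37 -0.12  1.59  0.03  1.46 -0.95] 0.0 [ 0.23 -0.55  0.8 ]
0.5 [-0.41 -0.    1.49  0.12  1.57 -0.91] 0.0 [ 0.26 -0.67  0.7 ]
0.6 [-0.44  0.11  1.39  0.21  1.68 -0.86] 0.0 [ 0.27 -0.77  0.58]
0.7 [-0.46  0.22  1.29  0.31  1.78 -0.8 ] 0.0 [ 0.26 -0.86  0.44]
0.8 [-0.49  0.34  1.2   0.42  1.87 -0.73] 0.0 [ 0.24 -0.92  0.3 ]
0.9 [-0.51  0.44  1.12  0.53  1.95 -0.64] 0.0 [ 0.21 -0.97  0.15]
1.0 [-0.53  0.54  1.05  0.65  2.02 -0.55] 0.0 [ 0.16 -0.99  0.  ]
```

View pics/l1.png

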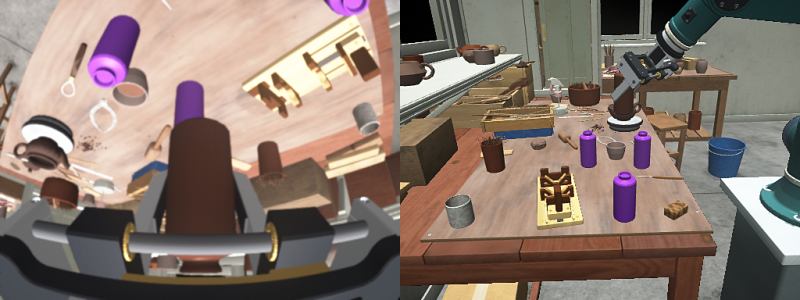

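The vase is held upright between the fingers, well clear of the table.

>>> drive_tool([
  [0.05,[-0.002,0.017,0.012],[0.001,0.15,0.078]],
  [0.05,[-0.004,0.034,0.024],[0.002,0.3,0.156]],
  [0.05,[-0.006,0.051,0.036],[0.003,0.45,0.234]],
  [0.05,[-0.008,0.068,0.048],[0.004,0.6,0.312]],
  [0.05,[-0.0106,0.085,0.06],[0.0055,0.75,0.39]],
])

```text
time: 6.02
tool_pos: [0.5265, -0.1221, 0.2152]
ee_rot: [3.0, -0.012, 2.08]
wrist_force: [-0.0, -0.2, -2.7]
width: 0.0512
finger_force: 30.0
```

```bash
python3 - <<'E'
from h import *
Rn=Rplace(np.radians(45));z=Rn.apply([0,0,1])
T=C+cy*(-.0335+.006+.002)+Z*(.058+.13)-.006*z
go(T,Rn)
E
```

```text
t 6.03 shift [-0.0194  0.0943  0.0364] turn [-0.0054  0.7392  0.3819] deg 47.7
```

>>> drive_tool([
  [0.05,[-0.004,0.019,0.0073],[-0.001,0.148,0.0764]],
  [0.05,[-0.008,0.038,0.0146],[-0.002,0.296,0.153]],
  [0.05,[-0.012,0.057,0.022],[-0.003,0.444,0.229]],
  [0.05,[-0.016,0.076,0.029],[-0.004,0.592,0.306]],
  [0.05,[-0.0194,0.0943,0.0364],[-0.0054,0.7392,0.3819]],
])

```text
time: 6.65
tool_pos: [0.6225, -0.0914, 0.1924]
ee_rot: [-3.141, -0.784, 1.73]
wrist_force: [-0.5, 0.1, -1.5]
width: 0.0509
finger_force: 30.0
```

>>> drive_tool([
  [0.05,[0,0,0],[0,0,0]],
  [0.05,[0,0,0],[0,0,0]],
])

```text
time: 6.9
tool_pos: [0.6215, -0.0912, 0.1945]
ee_rot: [3.136, -0.778, 1.738]
wrist_force: [0.4, 0.4, -1.4]
width: 0.0507
finger_force: 30.0
```

```bash
python3 - <<'E'
from h import *
import pickle
Rn=Rplace(np.radians(45));z=Rn.apply([0,0,1])
T=C+cy*(-.0335+.006+.002)+Z*(.058+.13)-.006*z
go(T,Rn);print(cur()[1])
c=imaging.get_calibration("wrist");a=snap("wrist","w4.png");pickle.dump(c,open("w4.pkl","wb"))
b=snap("side","s4.png")
cv2.imwrite("pics/p1.png",np.hstack([cv2.resize(x[:,:,::-1],(400,400),interpolation=2) for x in(a[0:384,64:448],b[120:300,110:290])]))
# project expected cradle points
for n,P in {"boardL":C-cx*.052-cy*.118+Z*.016,"boardR":C+cx*.052-cy*.118+Z*.016,"forktop":C-cy*.0825+Z*.054,"tab":C+cy*.0915+Z*.09}.items(): print(n,proj("wrist",P,c).round(1),proj("side",P).round(1))
E
```

```text
t 6.9 shift [-0.0013  0.0003  0.0018] turn [0.0009 0.0073 0.0043] deg 0.5
[ 0.62150523 -0.09115782  0.19446141]
boardL [209.3 365.6] [220.3 220.7]
boardR [303.1 365.8] [175.1 225.3]
forktop [256.5 336.8] [197.4 214.9]
tab [257.  167.3] [200.7 239.7]
```

View pics/p1.png

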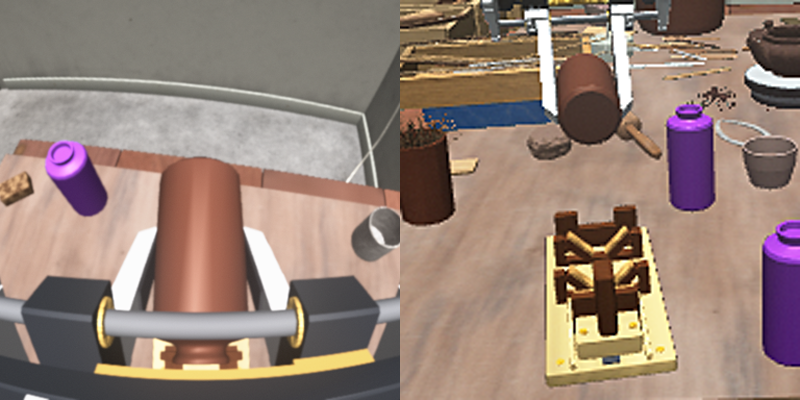

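The vase is held lying above the cradle, neck towards the fork, with its foot in the side view at native (194,172). The cradle lies straight below. I compare the sideways alignment in the side view.

```bash
python3 - <<'E'
from h import *
im=cv2.imread("pics/s4.png").astype(int)
o,p,R0=cur();g=p+.006*R0.apply([0,0,1]);ax=R0.apply([-.7071,0,-.7071]);print("axis",ax.round(3),"cradle -y",(-cy).round(3),"g rel cradle",((g-C)@cx).round(4),((g-C)@cy).round(4),g[2].round(4))
foot=g-ax*.053;print("foot proj",proj("side",foot).round(1))
def edges(r,a,b):
    d=np.diff(im[r,a:b].sum(1));i=np.argsort(-abs(d))[:4];return [(int(a+k)+.5,int(d[k])) for k in sorted(i)]
for r in(160,165,170,175): print("vase",r,edges(r,170,215))
for r in(240,245,250,255): print("tab",r,edges(r,185,218))
for r in(214,217): print("fork",r,edges(r,172,225))
for y in(.0755,.1075): print("tabtop",y,proj("side",C+cy*y+Z*.09).round(1))
for x in(-.04,-.018,.018,.04): print("prong",x,proj("side",C+cx*x-cy*.0825+Z*.05).round(1))
E
```

```text
axis [ 0.163 -0.986  0.01 ] cradle -y [ 0.161 -0.987 -0.   ] g rel cradle 0.0001 -0.0257 0.1931
foot proj [194.4 172.2]
vase 160 [(173.5, 536), (179.5, -554), (207.5, 627), (213.5, -284)]
vase 165 [(173.5, 650), (179.5, -461), (208.5, 658), (213.5, -429)]
vase 170 [(177.5, 567), (180.5, -586), (209.5, 132), (212.5, 216)]
vase 175 [(175.5, 250), (208.5, 216), (209.5, 198), (210.5, -262)]
tab 240 [(195.5, -321), (196.5, -171), (205.5, 462), (212.5, -242)]
tab 245 [(196.5, -557), (214.5, 388), (215.5, 286), (216.5, -460)]
tab 250 [(188.5, -347), (191.5, 176), (196.5, -426), (216.5, -199)]
tab 255 [(185.5, 221), (186.5, -546), (215.5, -33), (216.5, 106)]
fork 214 [(205.5, -300), (213.5, -59), (215.5, 241), (216.5, 136)]
fork 217 [(178.5, -198), (189.5, 414), (205.5, -353), (216.5, 275)]
tabtop 0.0755 [200.1 235.3]
tabtop 0.1075 [201.2 244.4]
prong -0.04 [215.7 214.7]
prong -0.018 [205.7 215.7]
prong 0.018 [189.2 217.4]
prong 0.04 [179.1 218.4]
```

>>> drive_tool([
  [0.05,[-0.018,0,0.018],[0,0.007,0.004]],
  [0.05,[-0.036,0,0.036],[0,0.007,0.004]],
  [0.05,[-0.054,0,0.054],[0,0.007,0.004]],
  [0.05,[-0.072,0,0.072],[0,0.007,0.004]],
  [0.05,[-0.081,0,0.081],[0,0.007,0.004]],
])

```text
time: 7.62
tool_pos: [0.6219, -0.0916, 0.0779]
ee_rot: [-3.14, -0.788, 1.73]
wrist_force: [-0.6, -0.1, -2.5]
width: 0.0508
finger_force: 30.0
```

>>> drive_tool([
  [0.05,[0,0,0],[0,0,0]],
  [0.05,[0,0,0],[0,0,0]],
])

```text
time: 7.88
tool_pos: [0.6235, -0.0924, 0.0821]
ee_rot: [3.136, -0.784, 1.736]
wrist_force: [-0.5, -0.3, -2.5]
width: 0.0508
finger_force: 30.0
```

```bash
python3 - <<'E'
from h import *
o,p,R0=cur();g=p+.006*R0.apply([0,0,1]);ax=R0.apply([-.7071,0,-.7071]);print("axis",ax.round(3),"cradle -y",(-cy).round(3),"g rel cradle",((g-C)@cx).round(4),((g-C)@cy).round(4),g[2].round(4),o["wrist_force"].round(1),o["joint_positions"].round(2))
b=snap("side","s5.png");a=snap("scene","c5.png")
cv2.imwrite("pics/p2.png",np.hstack([cv2.resize(x[:,:,::-1],(400,400),interpolation=2) for x in(a[140:240,180:280],b[180:300,140:260])]))
E
```

```text
axis [ 0.16  -0.987  0.001] cradle -y [ 0.161 -0.987 -0.   ] g rel cradle 0.0014 -0.0274 0.0778 [-0.5 -0.3 -2.5] [-0.53  0.63  1.16  0.61  1.86 -0.67]
```

View pics/p2.png

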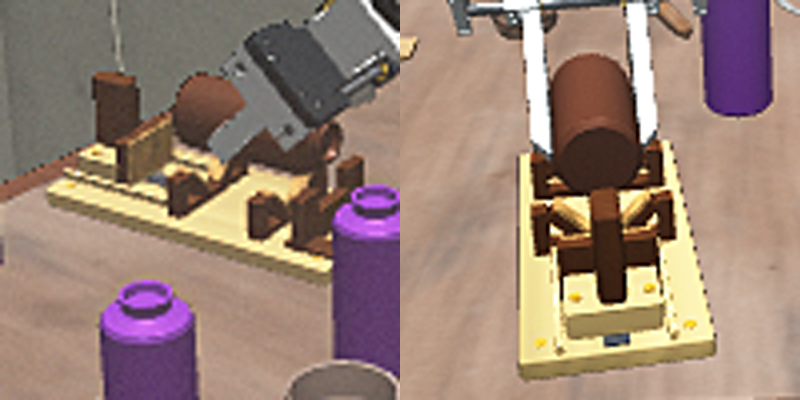

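The vase is level and about 20 mm above its seat, in line with the fork and the tab. Lower it slowly.

>>> drive_tool([
  [0.05,[-0.002,-0.0005,0.004],[0,0,0]],
  [0.05,[-0.005,-0.0014,0.007],[0,0,0]],
  [0.05,[-0.008,-0.0014,0.01],[0,0,0]],
  [0.05,[-0.01,-0.0014,0.012],[0,0,0]],
  [0.05,[-0.0105,-0.0014,0.0125],[0,0,0]],
])

```text
time: 8.6
tool_pos: [0.6211, -0.0909, 0.0644]
ee_rot: [3.139, -0.786, 1.733]
wrist_force: [-0.4, -1.2, -2.7]
width: 0.0515
finger_force: 30.0
```

```bash
cat > st.py <<'E'
from h import *
o,p,R0=cur();g=p+.006*R0.apply([0,0,1]);ax=R0.apply([-.7071,0,-.7071]);print(o["time"],"axis",ax.round(3),"g rel cradle",((g-C)@cx).round(4),((g-C)@cy).round(4),g[2].round(4),o["wrist_force"].round(1),o["wrist_torque"].round(2),o["width"].round(4))
E
python3 st.py
```

```text
Traceback (most recent call last):
  File "st.py", line 2, in <module>
    o,p,R0=cur();g=p+.006*R0.apply([0,0,1]);ax=R0.apply([-.7071,0,-.7071]);print(o["time"],"axis",ax.round(3),"g rel cradle",((g-C)@cx).round(4),((g-C)@cy).round(4),g[2].round(4),o["wrist_force"].round(1),o["wrist_torque"].round(2),o["width"].round(4))
                                                                                                                                                                                                                                        ^^^^^^^^^^^^^^^^
AttributeError: 'float' object has no attribute 'round'
```

>>> drive_tool([
  [0.05,[-0.0005,0,0.0005],[0,0,0]],
  [0.05,[-0.001,0,0.001],[0,0,0]],
  [0.05,[-0.001,0,0.001],[0,0,0]],
])

```text
time: 8.98
tool_pos: [0.6213, -0.091, 0.0634]
ee_rot: [3.138, -0.785, 1.734]
wrist_force: [-1.3, 0.2, -2.5]
width: 0.0512
finger_force: 30.0
```

```bash
sed -i 's/,o\["width"\].round(4)/,o["width"]/' st.py; python3 st.py
```

```text
8.975 axis [ 0.16  -0.987  0.   ] g rel cradle -0.0005 -0.0256 0.0592 [-1.3  0.2 -2.5] [-0.72 -0.09  0.  ] 0.0511885272700673
```

>>> drive_tool([
  [0.05,[-0.0007,0,0.0007],[0,0,0]],
  [0.05,[-0.0007,0,0.0007],[0,0,0]],
  [0.05,[-0.0007,0,0.0007],[0,0,0]],
])

```text
time: 9.35
tool_pos: [0.6215, -0.0909, 0.0626]
ee_rot: [3.137, -0.785, 1.734]
wrist_force: [0.5, -0.2, -2.5]
width: 0.0507
finger_force: 30.0
```

>>> drive_tool([
  [0.05,[-0.0007,0,0.0007],[0,0,0]],
  [0.05,[-0.0007,0,0.0007],[0,0,0]],
  [0.05,[-0.0007,0,0.0007],[0,0,0]],
])

```text
time: 9.72
tool_pos: [0.6217, -0.0908, 0.0621]
ee_rot: [3.136, -0.785, 1.735]
wrist_force: [1.5, 0.7, 1.9]
width: 0.0508
finger_force: 30.0
```

```bash
python3 st.py
```

```text
9.725 axis [ 0.16  -0.987  0.   ] g rel cradle -0.0 -0.0256 0.0578 [1.5 0.7 1.9] [-0.13 -0.14 -0.31] 0.050796059233091606
```

Contact at the expected height (the force went from -2.5 to +1.9 N). Open the fingers.

>>> drive_tool([
  [0.054,[0,0,0],[0,0,0]],
  [0.06,[0,0,0],[0,0,0]],
  [0.07,[0,0,0],[0,0,0]],
  [0.078,[0,0,0],[0,0,0]],
  [0.078,[0,0,0],[0,0,0]],
])

```text
time: 10.35
tool_pos: [0.6212, -0.091, 0.0614]
ee_rot: [3.138, -0.785, 1.734]
wrist_force: [0.1, -0.6, 0.2]
width: 0.078
finger_force: 0.0
```

>>> drive_tool([
  [0.078,[0,0,0],[0,0,0]],
  [0.078,[0,0,0],[0,0,0]],
  [0.078,[-0.003,0,-0.02],[0,0,0]],
  [0.078,[-0.003,0,-0.06],[0,0,0]],
  [0.078,[0.03,0,-0.12],[0,0,0]],
])

```text
time: 10.98
tool_pos: [0.6298, -0.1525, 0.1592]
ee_rot: [-3.136, -0.79, 1.726]
wrist_force: [1.5, 0.1, 0.4]
width: 0.0779
finger_force: 0.0
```

```bash
python3 st.py; python3 - <<'E'
from h import *
b=snap("side","s6.png");a=snap("scene","c6.png");k,_=fit(DAT)
o,p,R0=cur()
# stop grip target: tool down, closing across cradle x
for nm,x in(("x=+cy",cy),("x=-cy",-cy)):
    for ti in(0,20,40):
        t=np.radians(ti);z=-np.cos(t)*Z-np.sin(t)*cy; xx=x*np.cos(t)-np.sign(x@cy)*np.sin(t)*Z
        Rn=Rt(z,xx);q,e=ik(C+cy*.0915+Z*.08-.006*z,Rn,k,[-.1,.4,1.3,0,1.5,0]);print(nm,ti,q.round(2),round(e,4))
Rn=Rt(-Z,cy);go(C+cy*.0915+Z*.15,Rn)
E
```

```text
10.975 axis [ 0.159 -0.987 -0.005] g rel cradle -0.002 -0.0877 0.155 [1.5 0.1 0.4] [-0.41 -0.07  0.01] 0.07787310054341601
x=+cy 0 [-0.05  0.27  1.45 -0.    1.42 -0.21] 0.0
x=+cy 20 [ 0.14  0.28  1.47 -0.36  1.39  0.05] 0.0
x=+cy 40 [ 0.31  0.37  1.49 -0.7   1.44  0.29] 0.0
x=-cy 0 [-0.18  0.24  1.51  0.15  1.38  2.57] 0.082
x=-cy 20 [-0.1   0.18  1.56 -0.06  1.27  2.57] 0.1351
x=-cy 40 [-0.01  0.15  1.59 -0.29  1.22  2.57] 0.1924
t 11.07 shift [ 0.1194 -0.0017  0.1448] turn [ 0.0141 -0.7768  0.0038] deg 44.5
```

>>> drive_tool([
  [0.06,[0.03,0,0.02],[0.003,-0.155,0.001]],
  [0.05,[0.06,0,0.045],[0.006,-0.31,0.002]],
  [0.05,[0.09,-0.001,0.07],[0.009,-0.465,0.003]],
  [0.05,[0.12,-0.0017,0.095],[0.012,-0.62,0.004]],
  [0.05,[0.147,-0.0017,0.117],[0.014,-0.777,0.004]],
])

```text
time: 11.7
tool_pos: [0.5989, 0.0331, 0.1838]
ee_rot: [-3.132, -0.003, 1.733]
wrist_force: [0.1, 0.8, -0.8]
width: 0.05
finger_force: 0.0
```

>>> drive_tool([
  [0.05,[0,0,0],[0,0,0]],
  [0.05,[0,0,0],[0,0,0]],
])

```text
time: 11.95
tool_pos: [0.5991, 0.0321, 0.1826]
ee_rot: [-3.129, -0.008, 1.734]
wrist_force: [-0.1, 0.4, 0.1]
width: 0.05
finger_force: 0.0
```

```bash
python3 - <<'E'
from h import *
import pickle
o,p,R0=cur();print(o["time"],p.round(4),o["ee_rot"].round(4))
g=C+cy*.0915+Z*.074;go(g+Z*.006,Rt(-Z,cy))
c=imaging.get_calibration("wrist");a=snap("wrist","w7.png").astype(int);pickle.dump(c,open("w7.pkl","wb"))
for n,y,z in(("foot",.0275,.058),("shoulder",-.0765,.084),("fork",-.0825,.054),("tabtop",.0915,.09),("top mid",-.02,.084)): print(n,proj("wrist",C+cy*y+Z*z,c).round(1))
# sideways silhouette of the vase at axis height
for y in(.0,-.02,-.04,-.06):
    u,v=proj("wrist",C+cy*y+Z*.058,c);l=proj("wrist",C+cy*y-cx*.026+Z*.058,c);r=proj("wrist",C+cy*y+cx*.026+Z*.058,c)
    print(y,l.round(1),r.round(1)); rr=int(round(v));L=int(l[0])-14;H=int(r[0])+14;print("   ",a[rr,L:H:2].sum(1).tolist())
col=int(round(proj("wrist",C+Z*.084,c)[0]));print(col,a[:,col].sum(1)[60:384:3].tolist())
E
```

```text
11.95 [0.5991 0.0321 0.1826] [-3.1294 -0.0084  1.7341]
t 11.95 shift [-0.0046  0.0039  0.1025] turn [-0.0122 -0.0084  0.0021] deg 0.9
foot [260.7 250.6]
shoulder [259.9 338.6]
fork [259.8 325.5]
tabtop [261.3 202.9]
top mid [260.3 301.2]
0.0 [236.7 272.3] [284.2 272.5]
    [727, 730, 728, 728, 724, 720, 718, 695, 293, 239, 272, 290, 305, 323, 335, 345, 355, 370, 378, 381, 381, 370, 367, 367, 352, 340, 336, 321, 299, 279, 252, 601, 718, 710, 700, 692, 689, 690]
-0.02 [237.2 287.1] [283.4 287.3]
    [725, 728, 720, 654, 637, 634, 636, 481, 229, 245, 277, 295, 307, 324, 335, 346, 357, 376, 376, 368, 367, 362, 356, 348, 339, 326, 316, 297, 273, 244, 455, 668, 664, 642, 624, 672, 693]
-0.04 [237.7 300.9] [282.6 301.1]
    [195, 197, 191, 197, 197, 192, 190, 190, 190, 192, 191, 188, 186, 195, 192, 187, 191, 185, 190, 187, 185, 188, 189, 184, 186, 189, 187, 187, 185, 188, 186, 187, 189, 183, 193, 190, 184]
-0.06 [238.2 313.8] [281.8 314. ]
    [540, 537, 537, 539, 537, 537, 535, 536, 530, 534, 532, 534, 535, 532, 534, 531, 533, 528, 531, 533, 534, 534, 530, 532, 532, 532, 534, 536, 537, 534, 535, 537, 537, 540, 537, 540]
261 [570, 567, 559, 560, 573, 535, 544, 564, 547, 568, 555, 570, 544, 490, 384, 365, 360, 360, 359, 358, 363, 354, 365, 362, 366, 410, 529, 541, 545, 554, 563, 568, 543, 656, 495, 389, 383, 552, 575, 218, 218, 222, 235, 331, 351, 339, 345, 347, 335, 340, 336, 328, 328, 380, 472, 397, 396, 398, 393, 392, 393, 263, 190, 191, 182, 183, 181, 214, 304, 448, 380, 380, 378, 375, 371, 369, 369, 369, 366, 363, 215, 237, 335, 427, 499, 546, 582, 586, 548, 369, 347, 347, 370, 428, 524, 554, 564, 562, 501, 254, 257, 232, 110, 107, 104, 104, 95, 94]
```

Numeric check: the vase's sides are at columns 237 and 283 (expected 236.7 and 284.2), so it lies centred. Tab top at row 202.5 (expected 202.9). Next I go down on the tab.

>>> drive_tool([
  [0.05,[-0.0046,0.0039,0.025],[-0.012,-0.008,0.002]],
  [0.05,[-0.0046,0.0039,0.05],[-0.012,-0.008,0.002]],
  [0.05,[-0.0046,0.0039,0.075],[-0.012,-0.008,0.002]],
  [0.05,[-0.0046,0.0039,0.095],[-0.012,-0.008,0.002]],
  [0.05,[-0.0046,0.0039,0.1025],[-0.012,-0.008,0.002]],
])

```text
time: 12.62
tool_pos: [0.6017, 0.026, 0.0778]
ee_rot: [-3.138, -0.001, 1.727]
wrist_force: [0.2, 0.5, 0.1]
width: 0.0497
finger_force: 0.0
```

```bash
python3 - <<'E'
from h import *
import pickle
c=pickle.load(open("w7.pkl","rb"))
for y in(.0215,.0275,.0335): print(y,"foot flat top",proj("wrist",C+cy*y+Z*.080,c).round(1),"body start",proj("wrist",C+cy*(y-.004)+Z*.084,c).round(1))
o,p,R0=cur();print(o["time"],((p-C)@cx).round(4),((p-C)@cy).round(4),p[2].round(4),o["ee_rot"].round(3),o["wrist_force"].round(1))
E
```

```text
0.0215 foot flat top [260.7 266. ] body start [260.7 271.5]
0.0275 foot flat top [260.7 260.8] body start [260.7 266.3]
0.0335 foot flat top [260.8 255.6] body start [260.8 261.1]
12.625 -0.001 0.0887 0.0778 [-3.138e+00 -1.000e-03  1.727e+00] [0.2 0.5 0.1]
```

>>> drive_tool([
  [0.03,[0,0.001,0],[0,0,0]],
  [0.014,[0,0.001,0],[0,0,0]],
  [0.014,[0,0.001,0],[0,0,0]],
  [0.014,[0,0.001,0],[0,0,0]],
  [0.014,[0,0.001,0],[0,0,0]],
])

```text
time: 13.25
tool_pos: [0.6033, 0.0287, 0.0812]
ee_rot: [-3.142, 0.0, 1.731]
wrist_force: [-3.8, -1.0, 3.4]
width: 0.0157
finger_force: 30.0
```

```bash
cat > s2.py <<'E'
from h import *
o,p,R0=cur();print(o["time"],((p-C)@cx).round(4),((p-C)@cy).round(4),p[2].round(4),o["ee_rot"].round(3),"F",(o["wrist_force"]@np.array([cx,cy,Z]).T).round(1),o["width"],o["finger_force"])
E
python3 s2.py
```

```text
13.25 0.001 0.0911 0.0812 [-3.142  0.     1.731] F [-3.9 -0.3  3.4] 0.01566647020635214 30.000732243061066
```

>>> drive_tool([
  [0.014,[-0.005,0,0],[0,0,0]],
  [0.014,[-0.011,0,0],[0,0,0]],
  [0.014,[-0.018,0,0],[0,0,0]],
  [0.014,[-0.025,0,0],[0,0,0]],
  [0.014,[-0.03,0,0],[0,0,0]],
])

```text
time: 13.88
tool_pos: [0.6082, -0.0009, 0.0812]
ee_rot: [3.141, -0.001, 1.731]
wrist_force: [-4.1, 0.9, 4.8]
width: 0.0161
finger_force: 30.0
```

```bash
python3 s2.py
```

```text
13.875 0.001 0.0611 0.0812 [ 3.141e+00 -1.000e-03  1.731e+00] F [-3.9  1.6  4.8] 0.016067996430553885 30.00119000673294
```

>>> drive_tool([
  [0.014,[-0.001,0,0],[0,0,0]],
  [0.014,[-0.002,0,0],[0,0,0]],
  [0.014,[-0.003,0,0],[0,0,0]],
  [0.014,[-0.004,0,0],[0,0,0]],
  [0.014,[-0.005,0,0],[0,0,0]],
])

```text
time: 14.5
tool_pos: [0.6088, -0.0048, 0.0812]
ee_rot: [3.142, -0.002, 1.732]
wrist_force: [-4.3, 3.3, 4.8]
width: 0.0155
finger_force: 30.0
```

```bash
python3 s2.py
```

```text
14.5 0.001 0.0571 0.0812 [ 3.142e+00 -2.000e-03  1.732e+00] F [-3.7  4.   4.8] 0.01546516552099329 30.000840425491333
```

>>> drive_tool([
  [0.014,[-0.0007,0,0],[0,0,0]],
  [0.014,[-0.0014,0,0],[0,0,0]],
  [0.014,[-0.002,0,0],[0,0,0]],
])

```text
time: 14.88
tool_pos: [0.6091, -0.0068, 0.0812]
ee_rot: [3.142, -0.002, 1.732]
wrist_force: [-4.7, 3.2, 6.6]
width: 0.0159
finger_force: 30.0
```

```bash
python3 s2.py
```

```text
14.875 0.001 0.0552 0.0812 [ 3.142e+00 -2.000e-03  1.732e+00] F [-4.2  3.9  6.6] 0.01590557077448059 30.00079572200775
```

>>> drive_tool([
  [0.014,[-0.0007,0,0],[0,0,0]],
  [0.014,[-0.0014,0,0],[0,0,0]],
  [0.014,[-0.002,0,0],[0,0,0]],
  [0.014,[-0.002,0,0],[0,0,0]],
])

```text
time: 15.38
tool_pos: [0.6095, -0.0088, 0.0812]
ee_rot: [3.142, -0.002, 1.732]
wrist_force: [-4.7, 3.0, 5.6]
width: 0.0157
finger_force: 30.0
```

>>> drive_tool([
  [0.014,[-0.0005,0,0],[0,0,0]],
  [0.014,[-0.001,0,0],[0,0,0]],
  [0.014,[-0.001,0,0],[0,0,0]],
])

```text
time: 15.75
tool_pos: [0.6096, -0.0098, 0.0812]
ee_rot: [3.142, -0.002, 1.732]
wrist_force: [-4.9, 3.1, 6.6]
width: 0.0159
finger_force: 30.0
```

```bash
python3 s2.py
```

```text
15.75 0.001 0.0521 0.0812 [ 3.142e+00 -2.000e-03  1.732e+00] F [-4.3  3.8  6.6] 0.015918099554163883 30.000818073749542
```

Moved 39 mm, and the force is still only friction. Half-millimetre steps until it seats.

>>> drive_tool([
  [0.014,[-0.0005,0,0],[0,0,0]],
  [0.014,[-0.001,0,0],[0,0,0]],
  [0.014,[-0.001,0,0],[0,0,0]],
])

```text
time: 16.12
tool_pos: [0.6097, -0.0102, 0.0812]
ee_rot: [3.142, -0.003, 1.732]
wrist_force: [-5.7, 3.7, 5.2]
width: 0.0159
finger_force: 30.0
```

>>> drive_tool([
  [0.014,[-0.0005,0,0],[0,0,0]],
  [0.014,[-0.001,0,0],[0,0,0]],
  [0.014,[-0.001,0,0],[0,0,0]],
])

```text
time: 16.5
tool_pos: [0.6097, -0.0104, 0.0812]
ee_rot: [3.142, -0.004, 1.732]
wrist_force: [-5.2, 5.4, 6.6]
width: 0.0162
finger_force: 30.0
```

```bash
python3 s2.py
```

```text
16.5 0.001 0.0515 0.0812 [ 3.142 -0.004  1.732] F [-4.2  6.2  6.6] 0.016171787933212826 30.000607073307037
```

The stop has seated: 39.6 mm of travel, no longer advancing, and the force is rising. Let go and rise.

>>> drive_tool([
  [0.02,[0,0,0],[0,0,0]],
  [0.035,[0,0,0],[0,0,0]],
  [0.05,[0,0,0],[0,0,0]],
  [0.05,[0,0,0],[0,0,0]],
  [0.05,[0,0,0],[0,0,0]],
])

```text
time: 17.12
tool_pos: [0.6104, -0.0128, 0.0803]
ee_rot: [3.141, -0.0, 1.731]
wrist_force: [0.1, -0.0, -0.5]
width: 0.0498
finger_force: 0.0
```

>>> drive_tool([
  [0.05,[0,0,-0.02],[0,0,0]],
  [0.05,[0,0,-0.05],[0,0,0]],
  [0.05,[0.02,0,-0.09],[0,0,0]],
  [0.05,[0.045,0,-0.105],[0,0,0]],
  [0.05,[0.045,0,-0.105],[0,0,0]],
])

```text
time: 17.75
tool_pos: [0.6039, 0.0327, 0.1875]
ee_rot: [3.137, 0.001, 1.733]
wrist_force: [0.3, -0.5, -0.1]
width: 0.05
finger_force: 0.0
```

```bash
python3 - <<'E'
from h import *
o,p,R0=cur();print(o["time"],p.round(4),o["ee_rot"].round(3),o["wrist_force"].round(1))
c=imaging.get_calibration("wrist");a=imaging.snapshot("wrist").astype(int)
def P(x,y,z): return proj("wrist",C+cx*x+cy*y+Z*z,c)
print("tab top back/front",P(0,.0675,.09).round(1),P(0,.0355,.09).round(1),"foot edge",P(0,.0215,.08).round(1),"body start",P(0,.0175,.084).round(1),"stop top front",P(.018,.0215,.053).round(1))
col=int(round(P(0,.02,.084)[0]));print(col,[(r,int(a[r,col].sum())) for r in range(170,345,3)])
for y in(.01,-.02):
    l,r=P(-.026,y,.058),P(.026,y,.058);rr=int(round(l[1]));d=np.diff(a[rr].sum(1))
    i,j=int(l[0]),int(r[0]);print(y,l.round(1),r.round(1),i-10+np.argmin(d[i-10:i+11])+.5,j-10+np.argmax(d[j-10:j+11])+.5)
E
```

```text
17.75 [0.6039 0.0327 0.1875] [3.137e+00 1.000e-03 1.733e+00] [ 0.3 -0.5 -0.1]
tab top back/front [254.  224.7] [254.1 255.1] foot edge [254.1 262.3] body start [254.1 267.7] stop top front [270.6 249.8]
254 [(170, 398), (173, 395), (176, 398), (179, 398), (182, 406), (185, 407), (188, 406), (191, 408), (194, 409), (197, 404), (200, 377), (203, 417), (206, 704), (209, 239), (212, 220), (215, 223), (218, 224), (221, 213), (224, 219), (227, 312), (230, 333), (233, 324), (236, 326), (239, 325), (242, 318), (245, 317), (248, 306), (251, 303), (254, 275), (257, 168), (260, 163), (263, 210), (266, 296), (269, 441), (272, 370), (275, 367), (278, 367), (281, 366), (284, 364), (287, 363), (290, 362), (293, 364), (296, 359), (299, 288), (302, 199), (305, 295), (308, 390), (311, 467), (314, 524), (317, 573), (320, 584), (323, 562), (326, 422), (329, 351), (332, 351), (335, 363), (338, 436), (341, 548), (344, 556)]
0.01 [230.5 261. ] [277.9 261. ] 231.5 277.5
-0.02 [231.4 283.3] [277.  283.3] 231.5 276.5
```

The tab, foot and body edges all lie within about 2 px of the seated prediction. Hand in.

```bash
python3 -c "
from bench import robot
print(robot.close_job())"
```

```text
the job is handed in; nothing more can be done
None
```

I laid the vase in the cradle with its neck in the fork slot, slid the end stop up against its foot, let go and handed the job in at about 18 s; the last wrist picture put the vase and stop within about 2 mm of the seated position, but the hand-in call returned no verdict.

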